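Index two bearings under a pointer and lift their pallet off level

TASK

The cross-slide on the bench carries a small pallet with two ball bearings. Take the carrier by its upright knob and stop the middle of the larger bearing right under the tip of the fixed pointer for a second, then do the same with the smaller bearing, and draw the carrier all the way back to its stop on the robot's side. Then take the pallet by its central grip and lift it some 10 cm straight off the carrier, level and with both bearings still on their pins, and finish while holding it still in the air; do not knock the pointer and leave the other things on the bench alone.

Things in the scene. Friction and masses are not known exactly. Their poses are not given: they have to be found in the camera images.
- carrier_knob (a point): grip point on the carrier's upright round black knob (24 mm across, 34 mm foot in its lowest 8 mm): on its axis, 32 mm above the deck, 13 mm below its top, 80 mm before the fenced place's middle. x, y axes = slide directions (away, left; up to 0.15 rad from the world's). Pushed by the knob the carrier moves freely in x and y (1.5 N friction a slide); it cannot lift or turn
- carrier_deck (a point): middle of the fenced place on top of the carrier, at deck height (46 mm above the bench); same axes as the knob. The carrier is an aluminium plate 160 x 230 x 10 mm; its steel fence, 5 mm high, encloses 96 mm (x) by 216 mm (y)
- saddle (a joint): x slide of the cross-slide, m: 0 at the stop on the robot's side (the start), 0.14 at the far stop
- carrier (a joint): y slide of the cross-slide, m: 0 in the middle (the start), +0.10 at the left stop, -0.10 at the right stop
- pointer_tip (a point): lower tip of the fixed vertical steel pointer, 103 mm above the bench: a needle 8 mm thick that tapers to the tip and hangs from a 12 mm bar 190 mm above the bench, which runs 115 mm away from the robot to a column on a grey foot. The pallet with its bearings and grip passes freely below the tip while it lies on the carrier
- pointer_stand: the fixed stand with the pointer; origin on the bench straight below the tip, x along the bar towards the column, z up. Must not be knocked
- pallet: loose dark steel plate 80 x 196 x 10 mm on the deck inside the fence; origin at the middle of its underside, y along its length, z up. Its grip, an aluminium rib amid its top, is 14 mm thick (x; grip across it), 34 mm long (y), top 40 mm above the underside. Two 10 mm pins at y = +60 and -60 mm, tops 23 mm up, each amid 3 rest buttons 2 mm high. 0.3 kg; 0.8 kg with the bearings
- large_bearing: the larger ball bearing, 72 mm outside, 30 mm bore, 19 mm high, lying flat over one of the pallet's pins (either end); origin at the middle of its underside, 12 mm above the pallet's underside
- small_bearing: the smaller ball bearing, 52 mm outside, 25 mm bore, 15 mm high, lying flat over the pallet's other pin; origin at the middle of its underside, 12 mm above the pallet's underside
- wood_block: wooden block 46 x 80 x 38 mm lying on the bench farther left; bystander, origin at the middle of its underside
- spacer_block: yellow spacer block 55 x 88 x 30 mm lying on the bench left of the slide; bystander, origin at the middle of its underside

How it is judged:
By the outcome, as a careful person would: the job done as asked, in the order asked, and still so for the second after the job is handed in, while the arm keeps its last pose, push and grip.
It also fails if it takes over 67 s, if anything falls off the work surface, if the arm or the gripper's body presses on something with over 40 N, if the wrist force passes 120 N, or if a joint passes its speed limit or range.

ROBOT

A 7-joint arm with a two-finger parallel gripper is mounted at the origin on a cart in front of the work surface, level with it; the furniture and walls round the work are solid. World frame = base frame: x ahead of the robot, y to its left, z up, the work surface at z = 0. Lengths are in m, angles in rad, forces in N, time in s.
With the tool pointing down it reaches from about 0.425 to 0.875 m from the base axis. Payload 8.4 kg.
Tool frame: the origin (TCP) lies between the finger pads; the fingertips stand 22 mm ahead of it and the grasp point (between the pads) lies 3 mm ahead of it (manip.finger_overhang is the distance from the TCP to the fingertips, in m); z points along the fingers, y is the line along which they close (so a half turn about z gives the same grasp; the last joint's range is limited). The gripper opens to 85 mm and grips with 20 to 120 N. Pads are 22 mm wide; open, the fingers measure 114 mm over their backs; the gripper's body (76 mm by 85 mm) begins 54 mm behind the grasp point. The pads swing forward as they close: fully open they stand 13 mm farther back than shut.
Start: joints at [-1.293, 0.333, 0.04, 1.465, -0.013, 1.343, -0.059], TCP at [0.239, 0.604, 0.213] pointing down, gripper open.
Joint ranges: [-2.58, 2.58], [-0.38, 2.09], [-1.3, 1.39], [0.25, 2.4], [-1.5, 4.64], [0.08, 2.09], [-2.65, 2.65]. Speed limits (rad/s): [2.22, 2.22, 2.79, 2.79, 3.14, 3.14, 3.14].

INTERFACE

Orientations are given as a rotation vector (axis times angle).
In Python, from cell import manip gives the robot as it stands.
- The arm moves only by the tool step_arm, never from a script. Its argument "moves" is a list that holds one entry, the list of rows, each a list of 5 numbers: the shift along the tool's x, y, z in m, then the turn about the tool's z in degrees, then the finger opening in m, from 0 to 0.0854. In form: [[[dx, dy, dz, roll, gripper], ...]]. A call has 1 to 10 rows; each row is the pose to reach, as a shift and turn from the pose commanded when the call began, along the tool's axes at that moment; what a row does not reach only later rows make up. A row lasts 1/10 s, in which the tool goes at most 50 mm and 8.59 degrees, less where a joint would pass 70% of its speed; a pose out of reach is approached as far as the arm can. A call with a gripper value outside its range is refused whole. The fingers move at their own pace and stop on an object; the grip force is fixed at half the most. Time passes only in rows, so rows that repeat a pose let the fingers close. It gives the time, the measured TCP pose, the force, the opening and the grip force at its end, in the units of the state.
- manip.observe(): the state, without advancing time (a new reading comes with each control period).
- manip.read_camera(name): name is "scene" or "top" or "wrist"; returns the picture (384x512x3 uint8, blue, green, red); there is no depth.
- manip.camera_params(name): a dict with "fx", "fy", "cx", "cy" (pixels), "k1" (the pictures are not rectified: a ray, as slopes to the right and down, at radius r is drawn at 1 + k1 r^2 times it, then the intrinsics apply), "R" (3x3) and "t" (3): a world point X has camera coordinates R X + t; the wrist camera has in their place "mount" (4x4, takes a point from camera to tool coordinates, whose origin is the TCP and whose axes are the flange's). Camera axes: x right, y down, z forward; pixel columns grow to the right and rows downward; lengths in m; the calibration is good to about 2 mm. A picture is of the moment at which its call begins: read the wrist's pose just before it. camera_params takes no time and is no camera call.
- manip.finish_job(): hands the job in; it is judged then, once.
The state is a dict: "time": time; "joints": joint angles; "qd": joint speeds; "tau": joint torques, N m; "position": TCP position; "tcp_rot": TCP orientation; "wrist_force": force on the tool from outside, world axes, zero at the start; "ft_torque": the same for the moment, N m; "opening": finger opening in m; "grip_force": force on a finger pad.
Only numpy, scipy, OpenCV 4.12 (cv2) and the standard library are available. Lean on these libraries where they do the work, as an engineer would, in place of code of your own. Each camera call takes 0.05 s, during which the arm holds its last target. There are 200 camera calls.

## Working session

There is one attempt and no reset: what is moved stays moved. The work goes in short steps, Python scripts to look and compute and a tool call to move; the robot and the scene stay as the last step left them, time stands still between calls to the robot, and variables do not carry over. Pictures are saved under pics/ and viewed, at most 10 in all, crops included, and the job is handed in when it is done.

Besides the shell and the picture viewer there is one more tool, called after "Request:" as name(argument=value, ...), one argument or row to a line, values as JSON. step_arm: Moves the arm, as the interface text tells. Its arguments: {"type":"object","properties":{"moves":{"type":"array"}},"required":["moves"]}

```bash
mkdir -p pics; cat > h.py <<'E'
import numpy as np, cv2
from scipy.spatial.transform import Rotation as Ro
from cell import manip
def cam(name):
    p=manip.camera_params(name)
    if 'mount' in p:
        s=manip.observe(); T=np.eye(4); T[:3,:3]=Ro.from_rotvec(s['tcp_rot']).as_matrix(); T[:3,3]=s['position']
        M=T@np.array(p['mount']); R=M[:3,:3].T; t=-R@M[:3,3]
    else: R=np.array(p['R']); t=np.array(p['t'])
    return p,R,t
def ray(c,u,v):
    p,R,t=c; x=(u-p['cx'])/p['fx']; y=(v-p['cy'])/p['fy']; rd=np.hypot(x,y); r=rd
    for _ in range(20): r=rd/(1+p['k1']*r*r)
    s=r/rd if rd>0 else 1
    d=R.T@np.array([x*s,y*s,1]); return -R.T@t, d/np.linalg.norm(d)
def plane(c,u,v,z):
    o,d=ray(c,u,v); return o+d*(z-o[2])/d[2]
def proj(c,X):
    p,R,t=c; q=R@np.array(X)+t; x,y=q[:2]/q[2]; f=1+p['k1']*(x*x+y*y)
    return np.array([p['fx']*x*f+p['cx'],p['fy']*y*f+p['cy']])
def tri(*rs):
    A=0;b=0
    for o,d in rs:
        P=np.eye(3)-np.outer(d,d); A=A+P; b=b+P@o
    X=np.linalg.solve(A,b); return X,[np.linalg.norm((np.eye(3)-np.outer(d,d))@(X-o)) for o,d in rs]
E
python3 - <<'E'
from h import *
s=manip.observe(); print(s['time'],s['position'],s['tcp_rot'],s['opening'],s['wrist_force'])
for n in('scene','top','wrist'):
    c=cam(n); cv2.imwrite(f'pics/{n}0.png',manip.read_camera(n)); print(n,-c[1].T@c[2],c[0]['fx'],c[1].tolist())
print(manip.camera_params('wrist')['mount'])
E
```

```text
0.0 [0.23899828 0.60394192 0.21241137] [-5.88237560e-01 -3.08585722e+00  2.58552780e-03] 0.08525497586759376 [-0.31224999  0.47642059  0.71226313]
scene [0.08774414 0.55116425 0.47336051] 404.9738069214998 [[-0.83252942311807, -0.5535448570819205, -0.021973867225627806], [-0.2344452609817529, 0.38798830543432095, -0.8913475721902214], [0.5019264679670631, -0.7369214110367268, -0.45278764858347076]]
top [ 0.36516589 -0.08045136  1.19560796] 483.22899888082947 [[0.012669476698623712, -0.9997881958773865, -0.0162187466970646], [-0.9914362696910233, -0.010451957682472712, -0.13017249986749402], [0.12997541114123073, 0.017729071178274127, -0.9913587002361072]]
wrist [0.16259427 0.63429187 0.37418445] 308.29929080585987 [[0.36728152938621916, 0.9301078943140365, -0.0018929095136760875], [0.8817041330425783, -0.3475183956679757, 0.3191062306630654], [0.2961454033871759, -0.1188708105762862, -0.947717062442996]]
[[ 7.10219506e-04 -9.47745946e-01 -3.19025260e-01  8.21898380e-02]
 [ 9.99999625e-01  8.31232363e-04 -2.43171538e-04 -1.85932905e-04]
 [ 4.95648960e-04 -3.19024968e-01  9.47746181e-01 -1.61664122e-01]
 [ 0.00000000e+00  0.00000000e+00  0.00000000e+00  1.00000000e+00]]
```

View pics/top0.png

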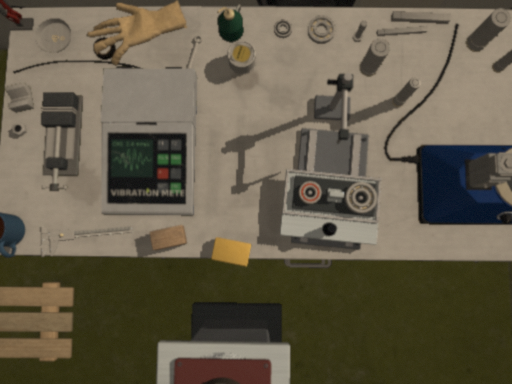

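View pics/scene0.png

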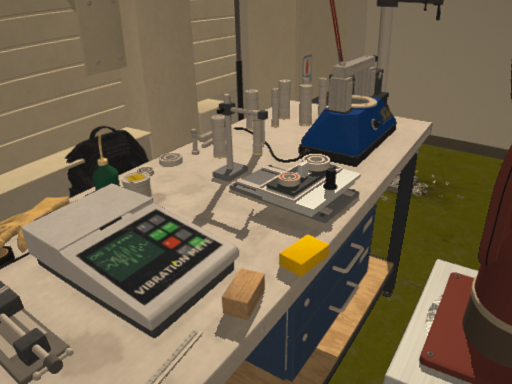

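```bash
python3 - <<'E'
from h import *
a=cv2.imread('pics/top0.png')[65:255,270:395]; b=cv2.imread('pics/scene0.png')[85:220,200:370]
a=cv2.resize(a,None,fx=3,fy=3,interpolation=2); b=cv2.resize(b,None,fx=3*125/170*0+2.5,fy=2.5,interpolation=2)
o=np.zeros((570,800,3),np.uint8); o[:570,:375]=a; o[:b.shape[0],375:375+b.shape[1]]=b; cv2.imwrite('pics/c0.png',o)
c=cam('top')
for n,u,v,z in [('knob',330,229,.091),('small',310,192,.073),('large',361,197,.077),('bar end',343,133,.19),('bar far',343,85,.19)]: print(n,plane(c,u,v,z).round(3))
E
```

```text
knob [ 0.424 -0.245  0.091]
small [ 0.511 -0.202  0.073]
large [ 0.5   -0.32   0.077]
bar end [ 0.623 -0.26   0.19 ]
bar far [ 0.73  -0.262  0.19 ]
```

View pics/c0.png

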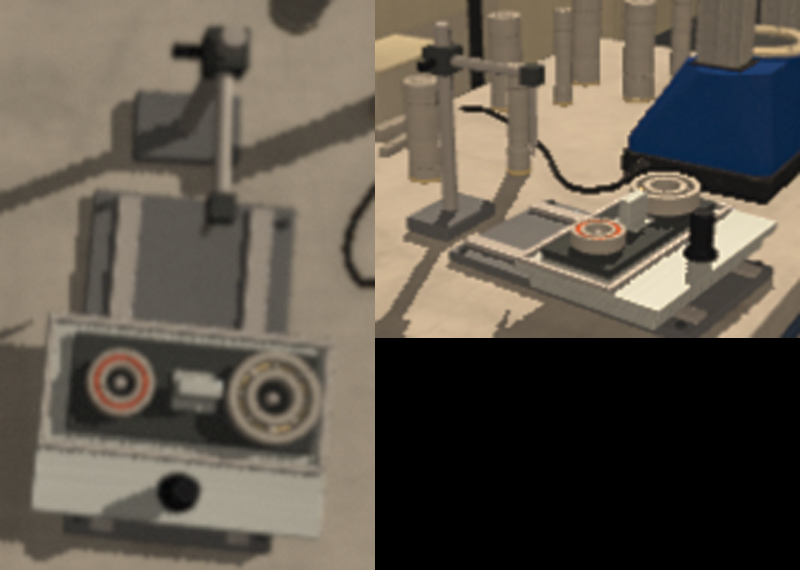

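```bash
cat >> h.py <<'E'
def shift(target,yaw_x=None):
    """tool-frame shift to world target; yaw_x: wanted world angle (deg) of tool x"""
    s=manip.observe(); R=Ro.from_rotvec(s['tcp_rot']).as_matrix()
    d=R.T@(np.array(target)-s['position']); cur=np.degrees(np.arctan2(R[1,0],R[0,0]))
    roll=0 if yaw_x is None else -((yaw_x-cur+180)%360-180)
    return d.round(4),round(roll,2)
E
python3 - <<'E'
from h import *
for t in [(.42,.42,.26),(.5,.1,.26),(.48,-.2,.26)]: print(shift(t,174.7))
E
```

```text
(array([-0.236 , -0.1046, -0.0472]), np.float64(-16.29))
(array([-0.4281, -0.3727, -0.0469]), np.float64(-16.29))
(array([-0.5199, -0.6591, -0.0465]), np.float64(-16.29))
```

Request:
step_arm(
  moves=[
    [[-0.236,-0.105,-0.047,-16.3,0.085],[-0.236,-0.105,-0.047,-16.3,0.085],[-0.236,-0.105,-0.047,-16.3,0.085],[-0.236,-0.105,-0.047,-16.3,0.085],[-0.236,-0.105,-0.047,-16.3,0.085],[-0.428,-0.373,-0.047,-16.3,0.085],[-0.428,-0.373,-0.047,-16.3,0.085],[-0.428,-0.373,-0.047,-16.3,0.085],[-0.428,-0.373,-0.047,-16.3,0.085],[-0.428,-0.373,-0.047,-16.3,0.085]],
  ],
)

```text
time: 1.15
position: [0.4764, 0.1852, 0.2597]
tcp_rot: [-0.145, -3.138, -0.0]
wrist_force: [0.9, 0.6, -0.1]
opening: 0.085
grip_force: 0.0
```

```bash
python3 - <<'E'
from h import *
s=manip.observe(); print(s['time'],s['position'])
for t in [(.5,.1,.26),(.48,-.2,.26)]: print(shift(t,174.7))
E
```

```text
1.15 [0.47642895 0.1852114  0.2597067 ]
(array([-0.0313, -0.0827, -0.0003]), np.float64(0.01))
(array([-0.0391, -0.3832, -0.0004]), np.float64(0.01))
```

Request:
step_arm(
  moves=[
    [[-0.039,-0.383,0,0,0.085],[-0.039,-0.383,0,0,0.085],[-0.039,-0.383,0,0,0.085],[-0.039,-0.383,0,0,0.085],[-0.039,-0.383,0,0,0.085],[-0.039,-0.383,0,0,0.085],[-0.039,-0.383,0,0,0.085],[-0.039,-0.383,0,0,0.085],[-0.039,-0.383,0,0,0.085],[-0.039,-0.383,0,0,0.085]],
  ],
)

```text
time: 2.15
position: [0.4795, -0.1982, 0.2595]
tcp_rot: [-0.148, -3.138, -0.0]
wrist_force: [0.1, 0.9, -0.5]
opening: 0.0852
grip_force: 0.0
```

```bash
python3 - <<'E'
from h import *
import pickle
c=cam('wrist'); im=manip.read_camera('wrist'); cv2.imwrite('pics/w1.png',im); pickle.dump((c,im),open('w1.pkl','wb'))
s=manip.observe(); print(s['time'],s['position'])
for t in [(.46,-.30,.22)]: print(shift(t,174.7))
E
```

```text
2.2 [ 0.47983885 -0.19706463  0.25947051]
(array([ 0.0103, -0.1043,  0.0394]), np.float64(0.02))
```

View pics/w1.png

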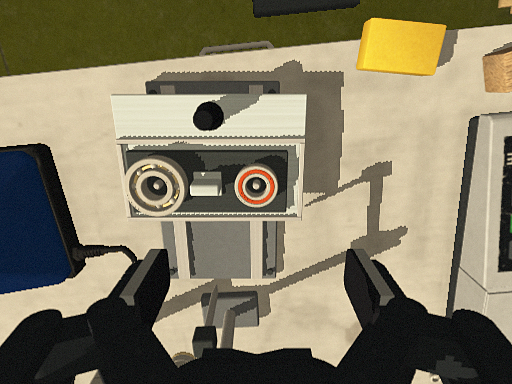

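```bash
python3 - <<'E'
from h import *
import pickle
c,im=pickle.load(open('w1.pkl','rb'))
for X in [(.623,-.26,.103),(.623,-.26,.19),(.73,-.262,.19),(.73,-.262,0),(.73,-.262,.1)]: print(X,proj(c,X).round())
cv2.imwrite('pics/w1c.png',cv2.resize(im[270:384,150:300],None,fx=4,fy=4,interpolation=2))
E
```

```text
(0.623, -0.26, 0.103) [217. 286.]
(0.623, -0.26, 0.19) [206. 342.]
(0.73, -0.262, 0.19) [219. 421.]
(0.73, -0.262, 0) [232. 302.]
(0.73, -0.262, 0.1) [227. 352.]
```

View pics/w1c.png

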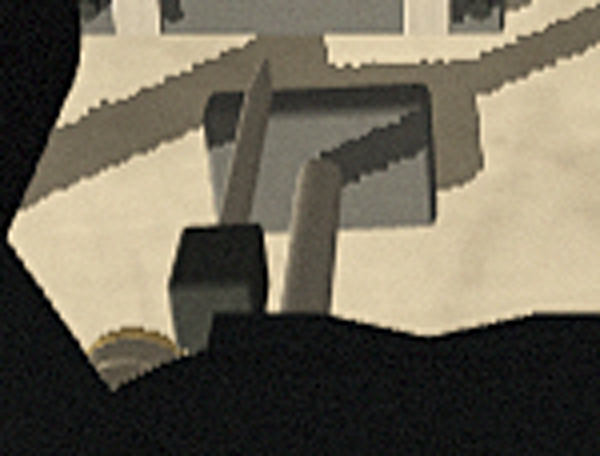

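Request:
step_arm(
  moves=[
    [[0.04,-0.06,0.12,0,0.085],[0.04,-0.06,0.12,0,0.085],[0.04,-0.06,0.12,0,0.085],[0.04,-0.06,0.12,0,0.085]],
  ],
)

```text
time: 2.6
position: [0.4305, -0.2531, 0.1357]
tcp_rot: [-0.147, -3.131, -0.002]
wrist_force: [-0.4, -0.4, -0.4]
opening: 0.0852
grip_force: 0.0
```

```bash
python3 - <<'E'
from h import *
for t in [(.47,-.32,.25)]: print(shift(t,174.7))
E
```

```text
(array([-0.0448, -0.0627, -0.1147]), np.float64(-0.07))
```

Request:
step_arm(
  moves=[
    [[-0.045,-0.063,-0.115,0,0.085],[-0.045,-0.063,-0.115,0,0.085],[-0.045,-0.063,-0.115,0,0.085],[-0.045,-0.063,-0.115,0,0.085],[-0.045,-0.063,-0.115,0,0.085],[-0.045,-0.063,-0.115,0,0.085]],
  ],
)

```text
time: 3.2
position: [0.4738, -0.3188, 0.2541]
tcp_rot: [-0.142, -3.137, -0.002]
wrist_force: [-0.1, 0.2, -0.0]
opening: 0.0851
grip_force: 0.0
```

```bash
python3 - <<'E'
from h import *
import pickle
c=cam('wrist'); im=manip.read_camera('wrist'); pickle.dump((c,im),open('w2.pkl','wb'))
s=manip.observe(); print(s['time'],s['position'])
pt=[proj(c,(.623,-.26,.103)),proj(c,(.424,-.245,.09)),proj(c,(.51,-.2,.077)),proj(c,(.5,-.32,.077))]; print(np.round(pt))
a=cv2.resize(im[60:240,100:400],(800,480),interpolation=2)
u,v=(pt[0]-[30,20]).astype(int); b=cv2.resize(im[v:v+50,u:u+60],(600,500),interpolation=2); print('tip crop',u,v)
cv2.imwrite('pics/w2t.png',b); cv2.imwrite('pics/w2.png',a)
E
```

```text
3.25 [ 0.47353131 -0.3188477   0.25390899]
[[317. 285.]
 [324. 112.]
 [362. 184.]
 [258. 185.]]
tip crop 286 264
```

View pics/w2t.png

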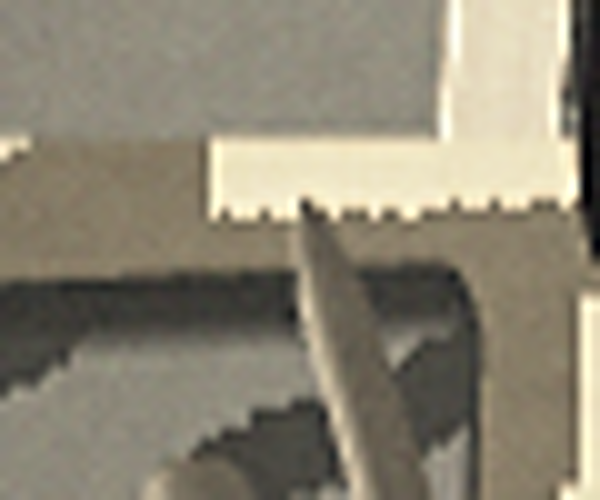

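```bash
cat > m.py <<'E'
from h import *
import pickle
def small(im):
    h=cv2.cvtColor(im,cv2.COLOR_BGR2HSV); m=((h[...,0]<12)|(h[...,0]>172))&(h[...,1]>110)&(h[...,2]>80)
    m=m.astype(np.uint8); return m
def blob_near(m,p,rad):
    mm=np.zeros_like(m); cv2.circle(mm,tuple(int(round(x)) for x in p),rad,1,-1); return (m*mm).astype(np.uint8)
def bright_ellipse(im,p,rad,th=95):
    g=cv2.cvtColor(im,cv2.COLOR_BGR2GRAY); m=blob_near((g>th).astype(np.uint8),p,rad)
    cs,_=cv2.findContours(m,cv2.RETR_EXTERNAL,cv2.CHAIN_APPROX_NONE); k=max(cs,key=lambda q:len(q))
    return cv2.fitEllipse(cv2.convexHull(k))
E
python3 - <<'E'
from m import *
tip=[(216.1,284.6),(316,283.8)]
V=[pickle.load(open(f'w{i}.pkl','rb')) for i in(1,2)]
print('tip',tri(*[ray(V[i][0],*tip[i]) for i in(0,1)]))
res={k:[] for k in('small','large')}
ov=[]
for c,im in V:
    m=small(im); ps=proj(c,(.51,-.2,.075)); m=blob_near(m,ps,30); cs=cv2.findNonZero(m); e=cv2.fitEllipse(cv2.convexHull(cs))
    e2=bright_ellipse(im,e[0],27); pl=proj(c,(.5,-.32,.077)); e3=bright_ellipse(im,pl,37); e3=bright_ellipse(im,e3[0],34)
    print('red',np.round(e[0],1),np.round(e[1],1),'sm',np.round(e2[0],1),np.round(e2[1],1),'lg',np.round(e3[0],1),np.round(e3[1],1))
    res['small'].append(ray(c,*e[0])); res['large'].append(ray(c,*e3[0]))
    v=im.copy(); [cv2.ellipse(v,q,(0,255,0),1) for q in(e,e2,e3)]; ov.append(cv2.resize(v[60:240,90:400],None,fx=2,fy=2,interpolation=2)[:300])
for k in res: print(k,tri(*res[k]))
cv2.imwrite('pics/ov.png',np.vstack(ov))
E
```

```text
tip (array([ 0.62079714, -0.2610121 ,  0.10383709]), [np.float64(5.1018100917895085e-05), np.float64(5.101810091788173e-05)])
red [255.8 186.2] [34.3 36.3] sm [255.5 186. ] [42.2 43.7] lg [151.2 191.4] [65.9 67.6]
red [358.6 183.6] [34.  38.1] sm [357.4 182.5] [44.4 47.1] lg [254.6 187. ] [66.3 68.4]
small (array([ 0.51058476, -0.20233089,  0.07219935]), [np.float64(1.0066513336835206e-05), np.float64(1.006651333674226e-05)])
large (array([ 0.50143898, -0.32350855,  0.08240626]), [np.float64(0.0008401002309524046), np.float64(0.0008401002309523952)])
```

View pics/ov.png

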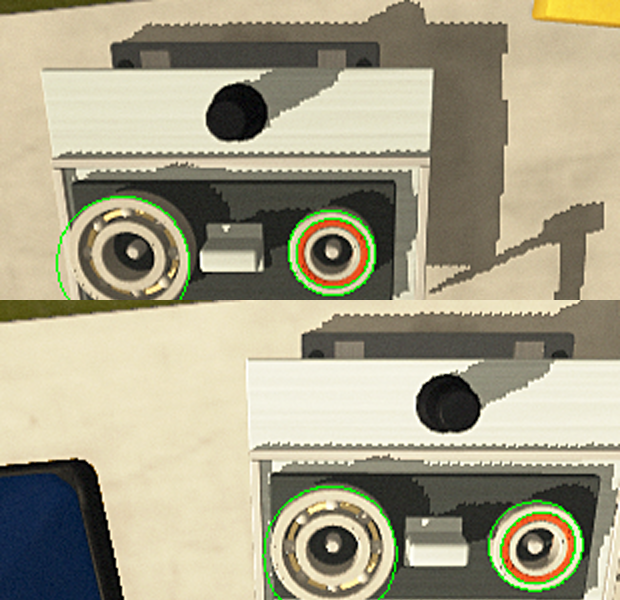

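```bash
cat >> m.py <<'E'
def rim(im,p,r0,r1):
    g=cv2.GaussianBlur(cv2.cvtColor(im,cv2.COLOR_BGR2GRAY),(3,3),0).astype(float); p=np.array(p,float)
    for _ in range(4):
        a=np.radians(np.arange(0,360,3)); r=np.arange(r0,r1,.25)
        X=(p[0]+np.outer(np.cos(a),r)).astype(np.float32); Y=(p[1]+np.outer(np.sin(a),r)).astype(np.float32)
        S=cv2.remap(g.astype(np.float32),X,Y,1); G=S[:,4:]-S[:,:-4]; k=G.argmin(1); rr=r[k+2]; ok=(G.min(1)<-25)&(abs(rr-np.median(rr))<2.5)
        pts=np.c_[p[0]+np.cos(a)*rr,p[1]+np.sin(a)*rr][ok].astype(np.float32); e=cv2.fitEllipse(pts); p=np.array(e[0])
    return e,ok.sum()
E
python3 - <<'E'
from m import *
V=[pickle.load(open(f'w{i}.pkl','rb')) for i in(1,2)]
for n,ps,r in [('large',[(153.5,186.5),(256,183)],(26,37)),('small',[(255.8,186.2),(358.6,183.6)],(17,26)),]:
    rs=[]
    for (c,im),p in zip(V,ps):
        e,k=rim(im,p,*r); print(n,np.round(e[0],1),np.round(e[1],1),k); rs.append(ray(c,*e[0]))
    X,d=tri(*rs); print(X.round(4),np.round(d,4))
rs=[]; rr=[];pr=[]
for c,im in V:
    g=cv2.cvtColor(im,cv2.COLOR_BGR2GRAY); p=proj(c,(.424,-.245,.09)); 
    m=blob_near((g<45).astype(np.uint8),p,24); m=cv2.morphologyEx(m,cv2.MORPH_OPEN,np.ones((5,5)))
    k=max(cv2.findContours(m,0,1)[0],key=cv2.contourArea); e=cv2.fitEllipse(k); print('knob',np.round(e[0],1),np.round(e[1],1),cv2.boundingRect(k)); 
    q=proj(c,(.505,-.262,.08)); m=blob_near((g>95).astype(np.uint8),q,17); k=max(cv2.findContours(m,0,1)[0],key=cv2.contourArea); b=cv2.minAreaRect(k); print('rib',b,cv2.boundingRect(k))
    pr.append(cv2.resize(im[int(q[1])-90:int(q[1])+30,int(q[0])-65:int(q[0])+65],None,fx=4,fy=4,interpolation=2)[:480]); print('off',int(q[0])-65,int(q[1])-90)
cv2.imwrite('pics/rk.png',np.hstack(pr)[:, :1040][:, :800])
E
```

```text
large [153.4 187.3] [55.9 62.6] 97
large [255.8 184.1] [59.5 62.1] 117
[ 0.4989 -0.322   0.0774] [0.0001 0.0001]
small [255.5 186.2] [41.  43.6] 120
small [358.1 183.5] [41.2 46.4] 115
[ 0.5107 -0.2027  0.0717] [0.0001 0.0001]
knob [208. 116.] [27.2 29.6] (193, 102, 30, 28)
rib ((205.5, 183.5), (23.0, 31.0), 90.0) (190, 172, 32, 24)
off 139 98
knob [314.7 111.2] [26.1 29.6] (301, 98, 29, 27)
rib ((308.0, 181.0), (24.0, 32.0), 90.0) (292, 169, 33, 25)
off 243 95
```

```bash
python3 - <<'E'
from m import *
V=[pickle.load(open(f'w{i}.pkl','rb')) for i in(1,2)]
k=[(208,116),(314.7,111.2)]; print(tri(*[ray(V[i][0],*k[i]) for i in(0,1)])); print([plane(V[i][0],*k[i],.08).round(4) for i in (0,1)])
print(cv2.fitEllipse is not None)
L=np.array([.4989,-.3220]);S=np.array([.5107,-.2027]);T=np.array([.6208,-.2610]); print('dL',T-L,'dS',T-S)
K=np.array([.4235,-.2465])
for z in(.15,.081): print(shift((*K,z),174.35))
E
```

```text
(array([ 0.42493279, -0.24907521,  0.06099838]), [np.float64(0.00027594453389749444), np.float64(0.00027594453389760085)])
[array([ 0.4238, -0.246 ,  0.08  ]), array([ 0.4229, -0.2524,  0.08  ])]
True
dL [0.1219 0.061 ] dS [ 0.1101 -0.0583]
(array([0.0562, 0.0674, 0.1041]), np.float64(0.47))
(array([0.0561, 0.0673, 0.1731]), np.float64(0.47))
```

Request:
step_arm(
  moves=[
    [[0.055,0.0645,0.09,0.5,0.08],[0.055,0.0645,0.09,0.5,0.08],[0.055,0.0645,0.09,0.5,0.08],[0.055,0.0645,0.13,0.5,0.08],[0.055,0.0645,0.173,0.5,0.08],[0.055,0.0645,0.173,0.5,0.08],[0.055,0.0645,0.173,0.5,0.04],[0.055,0.0645,0.173,0.5,0.03],[0.055,0.0645,0.173,0.5,0.015],[0.055,0.0645,0.173,0.5,0.015]],
  ],
)

```text
time: 4.25
position: [0.4256, -0.2516, 0.083]
tcp_rot: [0.158, 3.135, -0.0]
wrist_force: [0.4, -0.4, -0.2]
opening: 0.0216
grip_force: 0.0
```

```bash
python3 - <<'E'
from h import *
s=manip.observe(); print(s['time'],s['position'],s['opening'],s['grip_force'],s['wrist_force'],shift((.4245,-.2495,.081),174.35))
E
```

```text
4.25 [ 0.42560317 -0.25158121  0.08304864] 0.02162851189033599 0.0 [ 0.3903884  -0.41386186 -0.1511513 ] (array([0.0013, 0.002 , 0.002 ]), np.float64(-0.14))
```

Request:
step_arm(
  moves=[
    [[0,0,0.002,0,0.01],[0,0,0.002,0,0.01],[0,0,0.002,0,0.01]],
  ],
)

```text
time: 4.55
position: [0.4246, -0.2513, 0.0798]
tcp_rot: [-0.159, -3.137, -0.0]
wrist_force: [0.1, 0.6, -0.5]
opening: 0.0097
grip_force: 0.0
```

```bash
python3 - <<'E'
from h import *
s=manip.observe(); print(s['time'],s['position'],s['opening'],s['grip_force'],s['wrist_force'])
import pickle
c=cam('wrist'); im=manip.read_camera('wrist'); cv2.imwrite('pics/w3.png',im); pickle.dump((c,im),open('w3.pkl','wb'))
E
```

```text
4.55 [ 0.42464727 -0.25128374  0.07976524] 0.009707280498090885 0.0 [ 0.11261     0.56064566 -0.53494874]
```

View pics/w3.png

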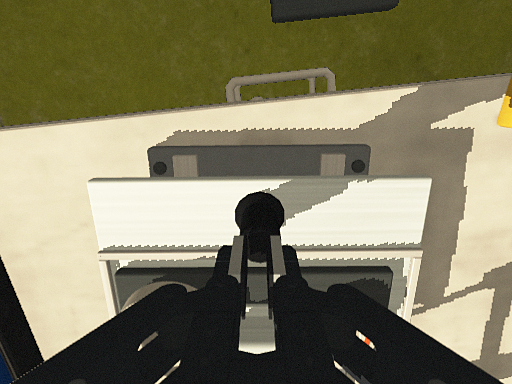

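```bash
python3 - <<'E'
from m import *
c,im=pickle.load(open('w3.pkl','rb'))
print(plane(c,260,213,.091), plane(c,260,213,.081), proj(c,(.4246,-.2513,.078)),proj(c,(.4246,-.2513,.058)))
for n,u,v,i in [('w1',208,116,1),('w2',314.7,111.2,2)]:
    cc,_=pickle.load(open(f'w{i}.pkl','rb')); print(n,plane(cc,u,v,.091),plane(cc,u,v,.046))
s=manip.observe();print(s['position'])
# bearings with current plate? top view shift check
t=cam('top'); im=manip.read_camera('top'); cv2.imwrite('pics/top1.png',im)
d=cv2.absdiff(im,cv2.imread('pics/top0.png')).max(2)[185:205,300:375]; print(d.max(),np.percentile(d,90))
g=small(im); print(cv2.minEnclosingCircle(cv2.findNonZero(blob_near(g,(310,192),20))),cv2.minEnclosingCircle(cv2.findNonZero(blob_near(small(cv2.imread('pics/top0.png')),(310,192),20))))
E
```

```text
[ 0.406558   -0.24776944  0.091     ] [ 0.41079326 -0.24808093  0.081     ] [256.76848228 233.09298428] [256.76751065 219.11100093]
w1 [ 0.4229229 -0.2442195  0.091    ] [ 0.42635221 -0.25152745  0.046     ]
w2 [ 0.42189681 -0.25435795  0.091     ] [ 0.42603536 -0.24642119  0.046     ]
[ 0.4246758  -0.25130206  0.07976371]
119 74.0
((309.8398132324219, 191.8058319091797), 9.195663452148438) ((309.9067687988281, 191.940673828125), 9.141837120056152)
```

```bash
python3 - <<'E'
from m import *
o=[]
for i,(u,v),r in [(1,(208,116),25),(2,(314.7,111.2),25),(3,(260,240),66)]:
    c,im=pickle.load(open(f'w{i}.pkl','rb')); v=int(v);u=int(u); k=im[v-r:v+r,u-r:u+r].astype(float)
    o.append(cv2.resize(np.clip(255*(k/255)**.45,0,255).astype(np.uint8),(396 if i==3 else 200,)*2,interpolation=2))
a=np.vstack(o[:2]); b=np.zeros((400,396,3),np.uint8); b[:396]=o[2]; cv2.imwrite('pics/z.png',np.hstack([a,b]))
E
```

```text
(no output)
```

View pics/z.png

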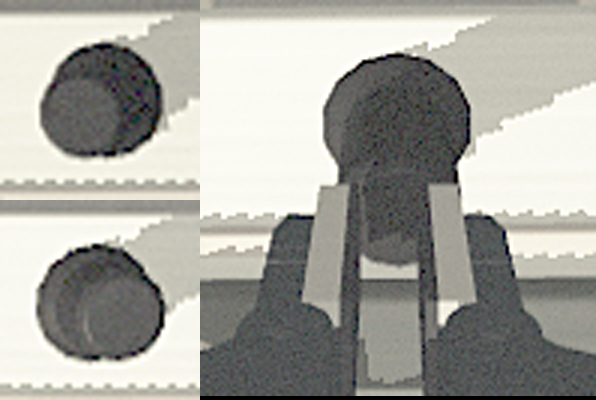

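```bash
python3 - <<'E'
from m import *
print(manip.finger_overhang)
c,im=pickle.load(open('w3.pkl','rb'))
for X in [(.4365,-.2513,.091),(.4245,-.2513,.091),(.4125,-.2513,.091),(.4245,-.2513,.05),(.4365,-.2513,.058),(.4136,-.2513,.058),(.4136,-.2463,.058),(.4136,-.2463,.08)]: print(X,proj(c,X).round())
k1=[(208-25+78/4,116-25+118/4),(314-25+122/4,111-25+116/4)]  # knob top discs
V=[pickle.load(open(f'w{i}.pkl','rb'))[0] for i in(1,2)]
print(tri(*[ray(V[i],*k1[i]) for i in(0,1)]))
k2=[(208-25+107/4,116-25+99/4),(314-25+96/4,111-25+103/4)]
print(tri(*[ray(V[i],*k2[i]) for i in(0,1)]))
E
```

```text
0.022
(0.4365, -0.2513, 0.091) [259. 263.]
(0.4245, -0.2513, 0.091) [257. 244.]
(0.4125, -0.2513, 0.091) [255. 224.]
(0.4245, -0.2513, 0.05) [257. 214.]
(0.4365, -0.2513, 0.058) [259. 236.]
(0.4136, -0.2513, 0.058) [255. 203.]
(0.4136, -0.2463, 0.058) [263. 203.]
(0.4136, -0.2463, 0.08) [264. 217.]
(array([ 0.42628164, -0.25010235,  0.09381529]), [np.float64(0.00043146026308642037), np.float64(0.0004314602630866094)])
(array([ 0.42611169, -0.24893823,  0.04906876]), [np.float64(8.546407720568265e-05), np.float64(8.546407720581182e-05)])
```

Request:
step_arm(
  moves=[
    [[0,0.001,0,0,0.06],[0,0.001,0,0,0.06],[0,0.001,0,0,0.06],[0,0.001,0.005,0,0.06],[0,0.001,0.01,0,0.06],[0,0.001,0.01,0,0.06]],
  ],
)

```text
time: 5.25
position: [0.4242, -0.25, 0.0688]
tcp_rot: [-0.159, -3.136, -0.0]
wrist_force: [-0.5, 0.9, 0.2]
opening: 0.0601
grip_force: 0.0
```

```bash
python3 - <<'E'
from m import *
s=manip.observe(); print(s['time'],s['position'],s['opening'],s['wrist_force'])
c=cam('wrist'); im=manip.read_camera('wrist'); pickle.dump((c,im),open('w4.pkl','wb'))
for X in [(0,.03,.022-.007),(0,-.03,.015),(.011,.03,.015),(0,.03,-.02)]:
    R=Ro.from_rotvec(s['tcp_rot']).as_matrix(); print(X,proj(c,R@np.array(X)+s['position']).round())
k=im[190:330,150:370].astype(float); cv2.imwrite('pics/w4.png',cv2.resize(np.clip(255*(k/255)**.45,0,255).astype(np.uint8),None,fx=3.6,fy=3.6,interpolation=2))
E
```

```text
5.25 [ 0.42419744 -0.25003324  0.06883487] 0.06005404781076172 [-0.48507163  0.86591892  0.24780432]
(0, 0.03, 0.015) [305. 224.]
(0, -0.03, 0.015) [209. 224.]
(0.011, 0.03, 0.015) [305. 207.]
(0, 0.03, -0.02) [314. 252.]
```

View pics/w4.png

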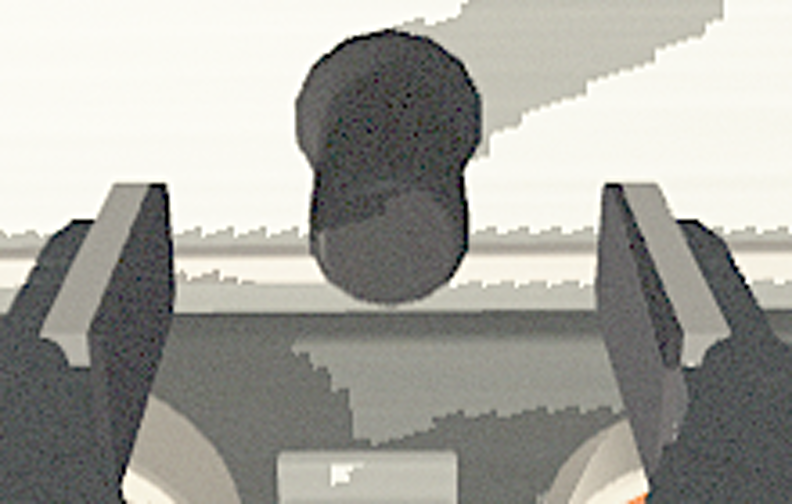

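Request:
step_arm(
  moves=[
    [[0,0,0.004,0,0.05],[0,0,0.008,0,0.05],[0,0,0.01,0,0.05],[0,0,0.012,0,0.05],[0,0,0.012,0,0.05]],
  ],
)

```text
time: 5.8
position: [0.4247, -0.2502, 0.0575]
tcp_rot: [-0.159, -3.137, 0.0]
wrist_force: [0.1, -1.0, -0.3]
opening: 0.0501
grip_force: 0.0
```

Request:
step_arm(
  moves=[
    [[0,0,0,0,0.03],[0,0,0,0,0.02],[0,0,0,0,0.018],[0,0,0,0,0.018]],
  ],
)

```text
time: 6.2
position: [0.4252, -0.2504, 0.0582]
tcp_rot: [0.159, 3.137, 0.0]
wrist_force: [-0.7, 1.0, 6.2]
opening: 0.0214
grip_force: 58.9
```

Request:
step_arm(
  moves=[
    [[0,0,0,0,0.045],[0,0,0,0,0.045],[0,0,0.008,0,0.045],[0,0,0.016,0,0.045],[0,0,0.017,0,0.045],[0,0,0.017,0,0.045]],
  ],
)

```text
time: 6.8
position: [0.4243, -0.2503, 0.0401]
tcp_rot: [-0.159, -3.136, 0.0]
wrist_force: [0.4, -0.7, -0.1]
opening: 0.0449
grip_force: 0.0
```

Request:
step_arm(
  moves=[
    [[0,0,0,0,0.025],[0,0,0,0,0.015],[0,0,0,0,0.015],[0,0,0,0,0.015]],
  ],
)

```text
time: 7.2
position: [0.4251, -0.2504, 0.0411]
tcp_rot: [0.159, 3.137, -0.0]
wrist_force: [-0.8, 1.0, 3.6]
opening: 0.0224
grip_force: 58.9
```

```bash
python3 - <<'E'
from m import *
s=manip.observe(); R=Ro.from_rotvec(s['tcp_rot']).as_matrix(); print(s['time'],s['position'],s['opening'],s['wrist_force'])
for d in [(.1219,.061),(.1101,-.0583),(.1101-.1219,-.0583-.061)]: print(d,(R.T@np.array([*d,0])).round(4))
E
```

```text
7.2 [ 0.42507454 -0.25041944  0.04106534] 0.022408763323873666 [-0.79042344  1.02028777  3.62255606]
(0.1219, 0.061) [-1.151e-01  7.300e-02  1.000e-04]
(0.1101, -0.0583) [-1.154e-01 -4.690e-02  1.000e-04]
(-0.011799999999999991, -0.11929999999999999) [-0.0003 -0.1199  0.    ]
```

Request:
step_arm(
  moves=[
    [[-0.005,0.003,0,0,0.015],[-0.014,0.009,0,0,0.015],[-0.026,0.016,0,0,0.015],[-0.038,0.024,0,0,0.015],[-0.05,0.032,0,0,0.015],[-0.062,0.04,0,0,0.015],[-0.074,0.047,0,0,0.015],[-0.085,0.054,0,0,0.015],[-0.094,0.06,0,0,0.015],[-0.101,0.065,0,0,0.015]],
  ],
)

```text
time: 8.2
position: [0.533, -0.1956, 0.0411]
tcp_rot: [0.158, 3.137, -0.001]
wrist_force: [-2.8, -1.1, 7.0]
opening: 0.0221
grip_force: 59.3
```

Request:
step_arm(
  moves=[
    [[-0.006,0.004,0,0,0.015],[-0.01,0.006,0,0,0.015],[-0.013,0.0075,0,0,0.015],[-0.014,0.008,0,0,0.015],[-0.014,0.008,0,0,0.015],[-0.014,0.008,0,0,0.015]],
  ],
)

```text
time: 8.8
position: [0.5476, -0.1891, 0.0411]
tcp_rot: [0.158, 3.136, -0.0]
wrist_force: [2.5, -0.5, 4.8]
opening: 0.0221
grip_force: 59.1
```

```bash
python3 - <<'E'
from m import *
s=manip.observe(); R=Ro.from_rotvec(s['tcp_rot']).as_matrix(); print(s['time'],s['position'],s['opening'],s['wrist_force'])
K0=np.array([.42507,-.25042]); D=s['position'][:2]-K0; print('moved',D,'wanted .1219 .0610')
for n in('top','scene'):
    c=cam(n); im=manip.read_camera(n); cv2.imwrite(f'pics/{n}_L.png',im); pickle.dump((c,im),open(n+'L.pkl','wb'))
    T0=np.array([.6208,-.2610,.1038])
    m=blob_near(small(im),proj(c,(.5107+D[0],-.2027+D[1],.072)),25); cs=cv2.findNonZero(m)
    if cs is not None:
        e=cv2.fitEllipse(cv2.convexHull(cs)); print(n,'small now',plane(c,*e[0],.0725),e[1]); 
c0=cam('top'); m=blob_near(small(cv2.imread('pics/top0.png')),(310,192),20); e=cv2.fitEllipse(cv2.convexHull(cv2.findNonZero(m))); print('before',plane(c0,*e[0],.0725))
c0=cam('scene'); i0=cv2.imread('pics/scene0.png'); m=blob_near(small(i0),proj(c0,(.5107,-.2027,.072)),20); e=cv2.fitEllipse(cv2.convexHull(cv2.findNonZero(m))); print('before',plane(c0,*e[0],.0725))
E
```

```text
8.8 [ 0.54759941 -0.18913763  0.04108694] 0.022145161091835938 [ 2.53543269 -0.46651964  4.77447492]
moved [0.12252941 0.06128237] wanted .1219 .0610
top small now [ 0.63006154 -0.16240529  0.0725    ] (31.88087272644043, 41.14048385620117)
scene small now [ 0.63228395 -0.13975441  0.0725    ] (6.876012802124023, 17.65433120727539)
before [ 0.51154156 -0.20183201  0.0725    ]
before [ 0.50987372 -0.19891738  0.0725    ]
```

```bash
cat >> m.py <<'E'
def red(im,p,rad=22):
    m=blob_near(small(im),p,rad); m=cv2.morphologyEx(m,cv2.MORPH_CLOSE,np.ones((3,3),np.uint8))
    k=max(cv2.findContours(m,0,1)[0],key=len); return cv2.fitEllipse(cv2.convexHull(k))
E
python3 - <<'E'
from m import *
for n in('top','scene'):
    c,im=pickle.load(open(n+'L.pkl','rb')); i0=cv2.imread(f'pics/{n}0.png')
    a=plane(c,*red(i0,proj(c,(.5107,-.2027,.0725)))[0],.0725); e=red(im,proj(c,(.632,-.142,.0725))); b=plane(c,*e[0],.0725); print(n,a,b,(b-a)[:2],e)
c=pickle.load(open('topL.pkl','rb')); im=c[1]; i0=cv2.imread('pics/top0.png')
for nm,i,p in(('before',i0,(.4989,-.322,.077)),('after',im,(.6214,-.2607,.077))):
    try:
        e,k=rim(i,proj(c[0],p),12,20); print(nm,k,e[1],plane(c[0],*e[0],.077))
    except Exception as x: print(nm,x)
E
```

```text
top [ 0.51154156 -0.20183201  0.0725    ] [ 0.64084007 -0.15700081  0.0725    ] [0.1292985 0.0448312] ((290.798095703125, 137.6946563720703), (21.8348388671875, 31.64739227294922), 59.909549713134766)
scene [ 0.51373793 -0.19867779  0.0725    ] [ 0.62104913 -0.14429658  0.0725    ] [0.1073112  0.05438121] ((236.60801696777344, 174.58412170410156), (4.877894401550293, 7.789392471313477), 68.77312469482422)
before 60 (30.533851623535156, 31.237173080444336) [ 0.49998039 -0.32048331  0.077     ]
after OpenCV(4.12.0) /io/opencv/modules/imgproc/src/shapedescr.cpp:361: error: (-201:Incorrect size of input array) There should be at least 5 points to fit the ellipse in function 'fitEllipseNoDirect'
```

```bash
python3 - <<'E'
from m import *
c=cam('wrist'); im=manip.read_camera('wrist'); pickle.dump((c,im),open('w5.pkl','wb'))
print('wrist proj S,L,tip',proj(c,(.633,-.1414,.0725)),proj(c,(.6214,-.2607,.077)),proj(c,(.6208,-.261,.1038)))
c,im=pickle.load(open('sceneL.pkl','rb')); i0=cv2.imread('pics/scene0.png')
for i,X in((i0,(.5107,-.2027,.0725)),(im,(.633,-.1414,.0725))):
    p=proj(c,X); m=small(i); m=blob_near(m,p,22); n,l,st,ce=cv2.connectedComponentsWithStats(m); print(p,st[1:].tolist())
p=proj(c,(.633,-.1414,.0725)).astype(int); q=proj(c,(.6208,-.261,.1038)); print(q)
g=cv2.cvtColor(im,cv2.COLOR_BGR2GRAY); print(g[p[1]-10:p[1]+12:2,p[0]-20:p[0]+50:3]); print(g[int(q[1])-30:int(q[1])+24:3,int(q[0])-24:int(q[0])+40:3])
E
```

```text
wrist proj S,L,tip [355.08104034 386.92031488] [141.99451493 394.74606944] [121.20419818 447.5963513 ]
[289.2687969  175.75390792] [[280, 173, 11, 7, 22], [293, 174, 6, 6, 16], [289, 180, 3, 1, 3]]
[231.85535787 173.94744542] [[229, 171, 3, 1, 3], [233, 171, 1, 1, 1], [223, 172, 6, 6, 15], [236, 172, 5, 6, 14], [234, 177, 1, 1, 1]]
[263.18179073 147.08780786]
[[195 197 197 198 198 176 113 102 124 146 180 192 158 118 117  70  29  28
   27  46  28  27  28  38]
 [198 196 197 197 189 116 114 103 121 130 171 124 118 119 120 113  27  27
   29  27  30  26  26  88]
 [198 198 198 166 119 121 114 103 161 170  83 126 120 117 119 116 105  54
   27  29  29  19  25  88]
 [198 198 157 121 123  90  93 189 123  74  86 126 117 119 118  60  72  92
   29  28  84  32  23  93]
 [198 136 123 123 126 140 134 141 137 146 195 123 120 115 209  86  42  41
   30  28  97  30  21  88]
 [195  70  82 116 158 180 122 120 118 164 180 125 115 119  86  44  43  42
   29  28  96  31  21  97]
 [196  70  73 159  84 105 113 155 130 167 186  53  98  62  79  79  71  58
   30  29  94  29  22 106]
 [197  89  99  81 108  94 104 1
[... 1348 characters left out ...]
9  30  26  28  29  44  29 115
  197 201  47  30]
 [197 194 195 192  68  57  37  30  33  27  29  30  29  30  28 102  28 185
  197 198  39  28]
 [197 197 198 196 149  46  31  29  39  36  36  29  29  28  28  33  32 200
  196 195  90  31]
 [195 198 199 198 184  30  43  28  29  30  28  30  29  32  29  30  80 198
  197 197  56  23]
 [196 199 200 200 211 137  27  27  28  51  61  28  31  31  28 185 186  79
   69  23 178 190]
 [196 191 221 193 123 119  27  28  28  36  80  29  27  30  24 226 226 224
  212 201 190 189]
 [161 141 128 119 119 114  70  29  28  27  30  29  27  25  67 106 170 213
  225 225 226 211]
 [ 78 115 129 117 117  96 112 117  81  28  28  63  19  24  96 213 128 226
  226 234 209 210]]
```

Request:
step_arm(
  moves=[
    [[0,0,0,0,0.015],[0,0,0,0,0.015],[0,0,0,0,0.015],[0,0,0,0,0.015],[0,0,0,0,0.015],[0,0,0,0,0.015],[0,0,0,0,0.015],[0,0,0,0,0.015],[0,0,0,0,0.015],[0,0,0,0,0.015]],
  ],
)

```text
time: 9.95
position: [0.5472, -0.1891, 0.0411]
tcp_rot: [0.158, 3.136, 0.0]
wrist_force: [2.0, 0.3, 5.3]
opening: 0.0224
grip_force: 59.2
```

Request:
step_arm(
  moves=[
    [[0,0,0,0,0.015],[0,0,0,0,0.015],[0,0,0,0,0.015],[0,0,0,0,0.015],[0,0,0,0,0.015]],
  ],
)

```text
time: 10.45
position: [0.5473, -0.1891, 0.0411]
tcp_rot: [0.158, 3.136, 0.0]
wrist_force: [1.3, -0.7, 5.0]
opening: 0.0222
grip_force: 59.2
```

```bash
python3 - <<'E'
from m import *
s=manip.observe(); R=Ro.from_rotvec(s['tcp_rot']).as_matrix(); print(s['time'],s['position'],s['wrist_force'])
K0=np.array([.42507,-.25042]); print('moved',s['position'][:2]-K0, (R.T@np.array([*(K0+[.1101,-.0583]-s['position'][:2]),0])).round(4))
E
```

```text
10.45 [ 0.54728426 -0.18908164  0.0410969 ] [ 1.33842547 -0.66743888  4.95708675]
moved [0.12221426 0.06133836] [ 0.     -0.1203 -0.    ]
```

Within 0.5 mm; now 120 mm to the right for the small bearing.

Request:
step_arm(
  moves=[
    [[0,-0.005,0,0,0.015],[0,-0.014,0,0,0.015],[0,-0.026,0,0,0.015],[0,-0.039,0,0,0.015],[0,-0.052,0,0,0.015],[0,-0.065,0,0,0.015],[0,-0.078,0,0,0.015],[0,-0.09,0,0,0.015],[0,-0.1,0,0,0.015],[0,-0.107,0,0,0.015]],
  ],
)

```text
time: 11.45
position: [0.5365, -0.2958, 0.0411]
tcp_rot: [0.158, 3.136, 0.001]
wrist_force: [1.1, 2.8, 7.0]
opening: 0.0221
grip_force: 59.4
```

Request:
step_arm(
  moves=[
    [[0,-0.005,0,0,0.015],[0,-0.009,0,0,0.015],[0,-0.012,0,0,0.015],[0,-0.013,0,0,0.015],[0,-0.013,0,0,0.015],[0,-0.013,0,0,0.015],[0,-0.013,0,0,0.015]],
  ],
)

```text
time: 12.15
position: [0.5352, -0.3086, 0.0411]
tcp_rot: [0.158, 3.137, -0.0]
wrist_force: [1.8, 0.1, 5.1]
opening: 0.0223
grip_force: 59.2
```

```bash
python3 - <<'E'
from m import *
s=manip.observe(); R=Ro.from_rotvec(s['tcp_rot']).as_matrix(); print(s['time'],s['position'],s['wrist_force'])
K0=np.array([.42507,-.25042]); print('moved',s['position'][:2]-K0, (R.T@np.array([*(K0+[.1101,-.0583]-s['position'][:2]),0])).round(4))
c=cam('scene'); im=manip.read_camera('scene'); p=proj(c,(.6208,-.261,.0725)); m=blob_near(small(im),p,22); n,l,st,ce=cv2.connectedComponentsWithStats(m); print(p,st[1:].tolist())
E
```

```text
12.15 [ 0.53515388 -0.30856446  0.04109924] [1.75445004 0.05890342 5.13893667]
moved [ 0.11008388 -0.05814446] [-0.     -0.0002  0.    ]
[263.37776366 158.41810811] [[255, 156, 8, 5, 14], [268, 157, 4, 4, 11], [259, 161, 1, 1, 1], [266, 161, 1, 1, 1]]
```

Request:
step_arm(
  moves=[
    [[0,0,0,0,0.015],[0,0,0,0,0.015],[0,0,0,0,0.015],[0,0,0,0,0.015],[0,0,0,0,0.015],[0,0,0,0,0.015],[0,0,0,0,0.015],[0,0,0,0,0.015],[0,0,0,0,0.015],[0,0,0,0,0.015]],
  ],
)

```text
time: 13.2
position: [0.5352, -0.3086, 0.0411]
tcp_rot: [0.158, 3.136, -0.0]
wrist_force: [0.3, -0.3, 5.0]
opening: 0.0221
grip_force: 59.2
```

Request:
step_arm(
  moves=[
    [[0,0,0,0,0.015],[0,0,0,0,0.015],[0,0,0,0,0.015],[0,0,0,0,0.015],[0,0,0,0,0.015]],
  ],
)

```text
time: 13.7
position: [0.5352, -0.3086, 0.0411]
tcp_rot: [0.158, 3.136, -0.0]
wrist_force: [1.8, -0.7, 5.7]
opening: 0.0224
grip_force: 59.2
```

Request:
step_arm(
  moves=[
    [[0.005,0.002,0,0,0.015],[0.014,0.006,0,0,0.015],[0.026,0.011,0,0,0.015],[0.038,0.016,0,0,0.015],[0.05,0.021,0,0,0.015],[0.062,0.026,0,0,0.015],[0.074,0.03,0,0,0.015],[0.086,0.035,0,0,0.015],[0.096,0.04,0,0,0.015],[0.103,0.043,0,0,0.015]],
  ],
)

```text
time: 14.7
position: [0.4359, -0.2552, 0.0411]
tcp_rot: [0.159, 3.137, 0.0]
wrist_force: [2.1, -1.1, 6.1]
opening: 0.0225
grip_force: 60.0
```

Request:
step_arm(
  moves=[
    [[0.005,0.002,0,0,0.015],[0.009,0.003,0,0,0.015],[0.011,0.004,0,0,0.015],[0.013,0.004,0,0,0.015],[0.014,0.004,0,0,0.015],[0.015,0.004,0,0,0.015]],
  ],
)

```text
time: 15.3
position: [0.4247, -0.2498, 0.0411]
tcp_rot: [0.156, 3.132, -0.002]
wrist_force: [19.2, -2.8, -11.9]
opening: 0.0225
grip_force: 59.2
```

Request:
step_arm(
  moves=[
    [[-0.002,0,0,0,0.015],[-0.002,0,0,0,0.05],[-0.002,0,0,0,0.05],[-0.002,0,0,0,0.05],[-0.002,0,-0.03,0,0.05],[-0.002,0,-0.07,0,0.05],[-0.002,0,-0.12,0,0.05],[-0.002,0,-0.17,0,0.05],[-0.002,0,-0.2,0,0.05],[-0.002,0,-0.2,0,0.05]],
  ],
)

```text
time: 16.3
position: [0.4253, -0.2511, 0.2446]
tcp_rot: [0.159, 3.131, -0.001]
wrist_force: [0.1, 0.3, -0.1]
opening: 0.05
grip_force: 0.0
```

```bash
python3 - <<'E'
from h import *
print(shift((.4738,-.3188,.254),174.35),shift((.475,-.20,.254),174.35))
E
```

```text
(array([-0.0551, -0.0624, -0.009 ]), np.float64(-0.16)) (array([-0.0443,  0.0559, -0.0091]), np.float64(-0.16))
```

Re-measure from two places.

Request:
step_arm(
  moves=[
    [[-0.055,-0.062,-0.009,0,0.085],[-0.055,-0.062,-0.009,0,0.085],[-0.055,-0.062,-0.009,0,0.085],[-0.055,-0.062,-0.009,0,0.085]],
  ],
)

```text
time: 16.7
position: [0.4713, -0.3177, 0.2482]
tcp_rot: [-0.161, -3.134, 0.001]
wrist_force: [0.1, 0.1, -0.5]
opening: 0.0848
grip_force: 0.0
```

```bash
python3 - <<'E'
from m import *
c=cam('wrist'); im=manip.read_camera('wrist'); pickle.dump((c,im),open('p2.pkl','wb')); print(shift((.475,-.20,.254),174.35))
E
```

```text
(array([ 0.0082,  0.1169, -0.0054]), np.float64(-0.19))
```

Request:
step_arm(
  moves=[
    [[0.01,0.118,0,0,0.085],[0.01,0.118,0,0,0.085],[0.01,0.118,0,0,0.085],[0.01,0.118,0,0,0.085],[0.01,0.118,0,0,0.085]],
  ],
)

```text
time: 17.25
position: [0.4737, -0.1985, 0.2498]
tcp_rot: [0.156, 3.137, 0.002]
wrist_force: [-0.3, 0.6, -0.2]
opening: 0.0851
grip_force: 0.0
```

```bash
python3 - <<'E'
from m import *
c=cam('wrist'); im=manip.read_camera('wrist'); pickle.dump((c,im),open('p1.pkl','wb'))
V=[pickle.load(open(f'p{i}.pkl','rb')) for i in(1,2)]
P={}
for n,X,r in [('large',(.499,-.322,.077),(26,37)),('small',(.5107,-.2027,.073),(17,26))]:
    rs=[]
    for c,im in V:
        e,k=rim(im,proj(c,X),*r); print(n,np.round(e[0],1),np.round(e[1],1),k); rs.append(ray(c,*e[0]))
    P[n],d=tri(*rs); print(P[n].round(4),np.round(d,4))
M=(P['large']+P['small'])/2; d=(P['small']-P['large'])[:2]; print('mid',M,'len',np.linalg.norm(d),'ydir angle',np.degrees(np.arctan2(d[1],d[0])))
rs=[]; ex=[]
for c,im in V:
    g=cv2.cvtColor(im,cv2.COLOR_BGR2GRAY); q=proj(c,(M[0],M[1],.08)); m=blob_near((g>95).astype(np.uint8),q,17); k=max(cv2.findContours(m,0,1)[0],key=cv2.contourArea)
    u,v,w,h=cv2.boundingRect(k); print('rib',u,v,w,h, 'pred top corners',[proj(c,(M[0]+a,M[1]+b,.086)).round(1).tolist() for a,b in((-.007,-.017),(.007,.017))])
    rs.append(g[int(q[1])-18:int(q[1])+20,int(q[0])-3:int(q[0])+4].mean(1).round().astype(int).tolist()); print(int(q[1])-18, rs[-1])
E
```

```text
large [151.5 194.9] [56.8 64.2] 82
large [255.4 188.1] [59.9 63. ] 116
[ 0.4984 -0.3221  0.0784] [0.0001 0.0001]
small [254.9 193.2] [41.6 44.3] 120
small [358.6 186.3] [41.7 47.2] 118
[ 0.5101 -0.2041  0.0725] [0. 0.]
mid [ 0.50423851 -0.26309725  0.07547294] len 0.11861717036116293 ydir angle 84.32410398362336
rib 189 179 31 25 pred top corners [[186.1, 192.7], [218.0, 201.5]]
177 [31, 67, 143, 173, 162, 142, 114, 120, 114, 95, 96, 97, 99, 98, 97, 116, 160, 196, 218, 221, 219, 219, 220, 226, 230, 235, 206, 47, 64, 70, 72, 70, 69, 73, 67, 69, 69, 69]
rib 293 172 33 25 pred top corners [[293.2, 185.7], [324.5, 194.6]]
170 [35, 67, 141, 157, 130, 133, 136, 138, 133, 113, 110, 110, 114, 110, 113, 142, 188, 224, 237, 236, 235, 235, 236, 239, 241, 251, 253, 52, 74, 78, 78, 81, 79, 82, 82, 77, 76, 78]
```

```bash
python3 - <<'E'
from m import *
V=[pickle.load(open(f'p{i}.pkl','rb'))[0] for i in(1,2)]
k=[(204.5,198.2),(309.3,191.2)]
X,d=tri(*[ray(V[i],*k[i]) for i in(0,1)]); print('rib',X,d,[plane(V[i],*k[i],.086).round(4) for i in(0,1)])
s=manip.observe(); print(s['joints'],s['position'])
for a in(84.3,264.3): print(a,shift((.5045,-.2628,.16),a))
E
```

```text
rib [ 0.50771174 -0.261872    0.08013343] [np.float64(0.00010949174478313634), np.float64(0.00010949174478308925)] [array([ 0.5058, -0.2606,  0.086 ]), array([ 0.5055, -0.2627,  0.086 ])]
[-0.47814203  0.01335254  0.8113724   1.76857532 -0.01061001  1.36340678
  1.80480073] [ 0.47366048 -0.19954233  0.24985934]
84.3 (array([-0.037 , -0.0599,  0.0898]), np.float64(89.89))
264.3 (array([-0.037 , -0.0599,  0.0898]), np.float64(-90.11))
```

Request:
step_arm(
  moves=[
    [[-0.038,-0.059,0.05,-9,0.05],[-0.038,-0.059,0.05,-18,0.05],[-0.038,-0.059,0.05,-27,0.05],[-0.038,-0.059,0.05,-36,0.05],[-0.038,-0.059,0.05,-45,0.05],[-0.038,-0.059,0.05,-54,0.05],[-0.038,-0.059,0.05,-63,0.05],[-0.038,-0.059,0.05,-72,0.05],[-0.038,-0.059,0.05,-81,0.05],[-0.038,-0.059,0.05,-90,0.05]],
  ],
)

```text
time: 18.3
position: [0.5006, -0.2625, 0.1821]
tcp_rot: [1.128, -2.876, -0.04]
wrist_force: [0.6, 0.2, -1.4]
opening: 0.0499
grip_force: 0.0
```

Request:
step_arm(
  moves=[
    [[0,0,0.02,-6,0.05],[0,0,0.03,-6,0.05],[0,0,0.03,-6,0.05]],
  ],
)

```text
time: 18.6
position: [0.4978, -0.2626, 0.1507]
tcp_rot: [1.275, -2.816, -0.048]
wrist_force: [-0.1, -1.6, 0.5]
opening: 0.0497
grip_force: 0.0
```

```bash
python3 - <<'E'
from m import *
s=manip.observe(); print(s['time'],s['position'],s['joints'][6],shift((.5055,-.2622,.041),264.3))
E
```

```text
18.6 [ 0.49776747 -0.26262936  0.15074401] 2.6481706919299146 (array([-0.009 , -0.0109,  0.1091]), np.float64(-35.54))
```

Request:
step_arm(
  moves=[
    [[0,0,-0.04,8.5,0.05],[0,0,-0.06,17,0.05],[0,0,-0.06,25.5,0.05],[0,0,-0.06,34,0.05],[0,0,-0.06,42.5,0.05],[0,0,-0.06,51,0.05],[0,0,-0.06,59.5,0.05],[0,0,-0.06,68,0.05],[0,0,-0.06,76.5,0.05],[0,0,-0.06,85,0.05]],
  ],
)

```text
time: 19.6
position: [0.503, -0.2619, 0.2128]
tcp_rot: [-0.969, -2.93, 0.02]
wrist_force: [-0.5, 0.6, 0.3]
opening: 0.0501
grip_force: 0.0
```

```bash
python3 - <<'E'
from m import *
s=manip.observe(); print(s['time'],s['position'],s['tcp_rot'],s['joints'][6],shift((.5055,-.2622,.12),84.3))
E
```

```text
19.6 [ 0.50298715 -0.26192963  0.2128082 ] [-0.96931598 -2.92975009  0.02040129] 1.225451977671949 (array([-0.0067,  0.0041,  0.0925]), np.float64(59.04))
```

Request:
step_arm(
  moves=[
    [[0,0,0,8.5,0.05],[0,0,0,17,0.05],[0,0,0,25.5,0.05],[0,0,0,34,0.05],[0,0,0,42.5,0.05],[0,0,0,51,0.05],[0,0,0,59,0.05],[0,0,0,59,0.05],[0,0,0,59,0.05]],
  ],
)

```text
time: 20.5
position: [0.5032, -0.2614, 0.2128]
tcp_rot: [-2.284, -2.095, 0.06]
wrist_force: [0.1, -0.4, -0.4]
opening: 0.0505
grip_force: 0.0
```

```bash
python3 - <<'E'
from m import *
s=manip.observe(); R=Ro.from_rotvec(s['tcp_rot']).as_matrix(); print(s['time'],s['position'],s['joints'].round(3) if hasattr(s['joints'],'round') else s['joints'],R[:,2],shift((.5055,-.2622,.12),84.3))
E
```

```text
20.5 [ 0.50321604 -0.26137021  0.21276288] [ 0.713  0.233 -0.381  1.609  0.102  1.373  0.23 ] [-0.05667713  0.0047742  -0.99838114] (array([-0.0006,  0.0076,  0.0925]), np.float64(0.76))
```

Request:
step_arm(
  moves=[
    [[0,0,-0.03,8.5,0.05],[0,0,-0.03,17,0.05],[0,0,-0.03,25.5,0.05],[0,0,-0.03,34,0.05],[0,0,-0.03,42.5,0.05],[0,0,-0.03,51,0.05],[0,0,-0.03,59.5,0.05],[0,0,-0.03,68,0.05],[0,0,-0.03,76.5,0.05],[0,0,-0.03,85,0.05]],
  ],
)

```text
time: 21.5
position: [0.5049, -0.2614, 0.2425]
tcp_rot: [-3.135, 0.008, 0.089]
wrist_force: [-0.1, 0.0, -0.3]
opening: 0.05
grip_force: 0.0
```

Request:
step_arm(
  moves=[
    [[0,0,0,8.5,0.05],[0,0,0,17,0.05],[0,0,0,25.5,0.05],[0,0,0,34,0.05],[0,0,0,42.5,0.05],[0,0,0,51,0.05],[0,0,0,59.5,0.05],[0,0,0,68,0.05],[0,0,0,76.5,0.05]],
  ],
)

```text
time: 22.4
position: [0.5048, -0.2614, 0.2425]
tcp_rot: [2.437, -1.931, -0.074]
wrist_force: [0.4, -0.5, 0.2]
opening: 0.0501
grip_force: 0.0
```

```bash
cat > st.py <<'E'
from h import *
s=manip.observe(); R=Ro.from_rotvec(s['tcp_rot']).as_matrix(); print(s['time'],s['position'],np.round(s['joints'],3),'z',R[:,2].round(4),shift((.5055,-.2622,.12),84.3))
E
python3 st.py
```

```text
22.4 [ 0.50483271 -0.26139111  0.24251239] [ 0.482  0.201 -0.11   1.573  0.038  1.424 -2.543] z [-0.0568  0.0052 -0.9984] (array([ 0.0032, -0.0071,  0.1223]), np.float64(-161.11))
```

Request:
step_arm(
  moves=[
    [[0,0,0,8.5,0.05],[0,0,0,16,0.05],[0,0,0,24,0.05]],
  ],
)

```text
time: 22.7
position: [0.5028, -0.2631, 0.2326]
tcp_rot: [2.224, -2.16, -0.104]
wrist_force: [0.5, -0.0, -1.4]
opening: 0.05
grip_force: 0.0
```

```bash
python3 st.py
```

```text
22.7 [ 0.50283144 -0.26312748  0.23264766] [ 0.012  0.223  0.456  1.595 -0.081  1.422 -2.636] z [-0.0756  0.0181 -0.997 ] (array([ 0.0014, -0.0111,  0.1121]), np.float64(-172.69))
```

Request:
step_arm(
  moves=[
    [[0,0,0,-8,0.05],[0,0,0,-16,0.05],[0,0,0,-16,0.05]],
  ],
)

```text
time: 23.0
position: [0.5034, -0.262, 0.2323]
tcp_rot: [2.515, -1.828, -0.112]
wrist_force: [0.8, 0.4, 0.4]
opening: 0.0502
grip_force: 0.0
```

```bash
python3 st.py
```

```text
23.0 [ 0.50343788 -0.26199134  0.23232832] [ 0.041  0.222  0.417  1.593 -0.072  1.422 -2.361] z [-0.0765  0.0177 -0.9969] (array([ 0.0054, -0.0094,  0.1118]), np.float64(-156.4))
```

Request:
step_arm(
  moves=[
    [[0,0,-0.04,-8.5,0.05],[0,0,-0.08,-17,0.05],[0,0,-0.12,-25.5,0.05],[0,0,-0.16,-34,0.05],[0,0,-0.2,-42.5,0.05],[0,0,-0.2,-51,0.05],[0,0,-0.2,-59.5,0.05],[0,0,-0.2,-68,0.05],[0,0,-0.2,-76.5,0.05],[0,0,-0.2,-85,0.05]],
  ],
)

```text
time: 24.0
position: [0.5183, -0.2664, 0.4317]
tcp_rot: [-3.094, -0.347, 0.115]
wrist_force: [0.2, -0.1, 0.0]
opening: 0.0504
grip_force: 0.0
```

Request:
step_arm(
  moves=[
    [[0,0,0,-8.5,0.05],[0,0,0,-17,0.05],[0,0,0,-25.5,0.05],[0,0,0,-34,0.05],[0,0,0,-42.5,0.05],[0,0,0,-51,0.05],[0,0,0,-59.5,0.05],[0,0,0,-68,0.05],[0,0,0,-71,0.05]],
  ],
)

```text
time: 24.9
position: [0.5182, -0.2664, 0.4317]
tcp_rot: [-2.29, -2.054, 0.069]
wrist_force: [0.5, 0.5, 0.4]
opening: 0.0503
grip_force: 0.0
```

```bash
python3 st.py; python3 -c "
from h import *
for x in((.68,-.2,.43),(.85,-.2,.43)): print(shift(x))
print(manip.observe()['wrist_force'])"
```

```text
24.9 [ 0.51820865 -0.26640238  0.43173105] [ 0.287  0.239  0.137  1.153 -0.018  1.829  0.309] z [-0.0763  0.0181 -0.9969] (array([-2.000e-04,  1.120e-02,  3.118e-01]), np.float64(-0.55))
(array([ 0.0836,  0.1533, -0.0094]), 0)
(array([ 0.1021,  0.3218, -0.0224]), 0)
[0.49588016 0.50333668 0.39581368]
```

```bash
python3 -c "
from h import *
for x in((.54,-.13,.47),(.54,-.13,.58)): print(shift(x))"
```

```text
(array([ 0.1383,  0.0039, -0.0373]), 0)
(array([ 0.1394, -0.0046, -0.147 ]), 0)
```

Request:
step_arm(
  moves=[
    [[0.138,0.004,-0.037,0,0.05],[0.138,0.004,-0.037,0,0.05],[0.138,0.004,-0.037,0,0.05],[0.138,0.004,-0.037,0,0.05],[0.138,0.0,-0.07,0,0.05],[0.138,0.0,-0.1,0,0.05],[0.138,0.0,-0.13,0,0.05]],
  ],
)

```text
time: 25.6
position: [0.5424, -0.1315, 0.5496]
tcp_rot: [-2.296, -2.052, 0.061]
wrist_force: [0.5, -1.1, -0.9]
opening: 0.0496
grip_force: 0.0
```

```bash
python3 st.py
```

```text
25.6 [ 0.54244321 -0.1315011   0.54957424] [-0.003  0.269  0.254  0.876 -0.079  2.077  0.096] z [-0.0704  0.0197 -0.9973] (array([-0.139 ,  0.0089,  0.4285]), np.float64(-0.76))
```

Request:
step_arm(
  moves=[
    [[0,0,-0.01,0,0.05],[0,0,-0.02,0,0.05],[0,0,-0.025,0,0.05],[0,0,-0.025,0,0.05]],
  ],
)

```text
time: 26.0
position: [0.5414, -0.1318, 0.5611]
tcp_rot: [-2.307, -2.058, 0.051]
wrist_force: [-0.6, -0.1, -0.1]
opening: 0.05
grip_force: 0.0
```

```bash
python3 st.py
```

```text
26.0 [ 0.54138964 -0.13178405  0.56109992] [-0.082  0.271  0.378  0.857 -0.112  2.089  0.12 ] z [-0.0574  0.0148 -0.9982] (array([-0.1372,  0.0051,  0.4405]), np.float64(-0.84))
```

Request:
step_arm(
  moves=[
    [[0,0,-0.02,0,0.05],[0,0,-0.04,0,0.05],[0,0,-0.06,0,0.05],[0,0,-0.06,0,0.05]],
  ],
)

```text
time: 26.4
position: [0.5372, -0.1307, 0.5861]
tcp_rot: [-2.337, -2.088, 0.006]
wrist_force: [0.2, -0.8, -1.0]
opening: 0.0501
grip_force: 0.0
```

```bash
python3 st.py
```

```text
26.4 [ 0.53722712 -0.13068876  0.5860809 ] [-0.109  0.246  0.408  0.832 -0.113  2.089  0.12 ] z [-0.0082  0.0035 -1.    ] (array([-0.1355, -0.0128,  0.4659]), np.float64(-0.75))
```

```bash
python3 -c "
from h import *
for x in((.5055,-.2622,.40),(.5055,-.2622,.2),(.5055,-.2622,.12)): print(shift(x,84.3))"
```

```text
(array([-0.1347, -0.0152,  0.1859]), np.float64(-0.75))
(array([-0.1352, -0.0135,  0.3859]), np.float64(-0.75))
(array([-0.1355, -0.0128,  0.4659]), np.float64(-0.75))
```

Request:
step_arm(
  moves=[
    [[-0.135,-0.015,0.186,-0.7,0.045],[-0.135,-0.015,0.186,-0.7,0.045],[-0.135,-0.015,0.186,-0.7,0.045],[-0.135,-0.015,0.186,-0.7,0.045],[-0.135,-0.015,0.186,-0.7,0.045],[-0.135,-0.0135,0.235,-0.7,0.045],[-0.135,-0.0135,0.285,-0.7,0.045],[-0.135,-0.0135,0.335,-0.7,0.045],[-0.135,-0.0135,0.385,-0.7,0.045],[-0.135,-0.0135,0.43,-0.7,0.045]],
  ],
)

```text
time: 27.4
position: [0.5033, -0.261, 0.1515]
tcp_rot: [-2.321, -2.1, 0.01]
wrist_force: [0.1, 0.1, -0.5]
opening: 0.0446
grip_force: 0.0
```

```bash
python3 st.py; python3 - <<'E'
from m import *
c=cam('wrist'); im=manip.read_camera('wrist'); pickle.dump((c,im),open('q.pkl','wb'))
print([proj(c,X).round(1).tolist() for X in((.5055,-.262,.086),(.4989,-.322,.077),(.5107,-.2035,.073))])
print(shift((.5055,-.2622,.041),84.3))
e=red(im,proj(c,(.5107,-.2035,.073)),60); print(e, plane(c,*e[0],.0725))
E
```

```text
27.4 [ 0.50326681 -0.26097655  0.15145455] [ 0.022  0.225  0.436  1.759 -0.1    1.193  0.387] z [-0.0128  0.0044 -0.9999] (array([-0.0011,  0.0028,  0.0314]), np.float64(-0.03))
[[260.8, 196.9], [259.8, 258.4], [260.3, 118.8]]
(array([-0.0028,  0.0084,  0.1031]), np.float64(-0.02))
((260.07891845703125, 117.92688751220703), (56.03384780883789, 56.99502182006836), 2.2662477493286133) [ 0.51057464 -0.20289004  0.0725    ]
```

Request:
step_arm(
  moves=[
    [[0,0,0.01,0,0.045],[0,0,0.02,0,0.045],[0,0,0.02,0,0.045],[0,0,0.02,0,0.045]],
  ],
)

```text
time: 27.85
position: [0.5048, -0.2618, 0.1354]
tcp_rot: [-2.323, -2.101, 0.008]
wrist_force: [-0.1, -0.5, 0.5]
opening: 0.0448
grip_force: 0.0
```

```bash
python3 st.py; python3 - <<'E'
from m import *
c=cam('wrist'); im=manip.read_camera('wrist'); pickle.dump((c,im),open('q.pkl','wb'))
print([proj(c,X).round(1).tolist() for X in((.5055-.007,-.262,.086),(.5055+.007,-.262,.086))])
print(shift((.5055,-.2622,.041),84.3))
g=cv2.cvtColor(im,cv2.COLOR_BGR2GRAY); q=proj(c,(.5055,-.262,.086)).astype(int); print(q,g[q[1]-4:q[1]+5,q[0]-40:q[0]+42:2].mean(0).round().astype(int).tolist())
e=red(im,proj(c,(.5107,-.2035,.073)),60); print(e, plane(c,*e[0],.0725))
E
```

```text
27.85 [ 0.50475435 -0.261783    0.13542141] [ 0.026  0.24   0.435  1.776 -0.108  1.159  0.394] z [-0.01    0.0033 -0.9999] (array([-0.0004,  0.0009,  0.0154]), np.float64(-0.03))
[[249.0, 204.3], [268.0, 202.6]]
(array([-0.0006,  0.0017,  0.0944]), np.float64(-0.03))
[258 203] [50, 44, 46, 44, 48, 46, 49, 47, 48, 46, 45, 67, 166, 164, 143, 145, 187, 231, 240, 240, 240, 244, 247, 247, 251, 218, 203, 243, 244, 255, 84, 87, 88, 87, 87, 87, 93, 89, 88, 88, 89]
((257.64776611328125, 119.3340835571289), (60.52275848388672, 61.34090042114258), 177.97389221191406) [ 0.51059027 -0.20306757  0.0725    ]
```

Request:
step_arm(
  moves=[
    [[-0.0006,0.001,0.03,0,0.045],[-0.0006,0.0015,0.06,0,0.045],[-0.0006,0.0017,0.08,0,0.045],[-0.0006,0.0017,0.092,0,0.045],[-0.0006,0.0017,0.0945,0,0.045],[-0.0006,0.0017,0.0945,0,0.045]],
  ],
)

```text
time: 28.5
position: [0.5048, -0.262, 0.04]
tcp_rot: [-2.322, -2.101, 0.009]
wrist_force: [0.8, -0.5, -0.5]
opening: 0.045
grip_force: 0.0
```

```bash
python3 st.py
```

```text
28.5 [ 0.50479258 -0.26198877  0.04002206] [ 0.052  0.35   0.414  1.861 -0.165  0.976  0.439] z [-0.0114  0.0037 -0.9999] (array([ 0.0001, -0.0002, -0.08  ]), np.float64(-0.03))
```

Request:
step_arm(
  moves=[
    [[0,0,0,0,0.03],[0,0,0,0,0.022],[0,0,0,0,0.016],[0,0,0,0,0.012],[0,0,0,0,0.005],[0,0,0,0,0.005],[0,0,0,0,0.005]],
  ],
)

```text
time: 29.2
position: [0.5051, -0.2619, 0.0401]
tcp_rot: [-2.322, -2.101, 0.009]
wrist_force: [-1.7, 0.5, 6.1]
opening: 0.0135
grip_force: 59.0
```

Request:
step_arm(
  moves=[
    [[0,0,-0.002,0,0.005],[0,0,-0.006,0,0.005],[0,0,-0.012,0,0.005],[0,0,-0.02,0,0.005],[0,0,-0.03,0,0.005],[0,0,-0.04,0,0.005],[0,0,-0.05,0,0.005],[0,0,-0.06,0,0.005],[0,0,-0.07,0,0.005],[0,0,-0.08,0,0.005]],
  ],
)

```text
time: 30.2
position: [0.5052, -0.2621, 0.1202]
tcp_rot: [-2.322, -2.1, 0.01]
wrist_force: [0.2, 0.1, -8.4]
opening: 0.0132
grip_force: 58.5
```

Request:
step_arm(
  moves=[
    [[0,0,-0.008,0,0.005],[0,0,-0.014,0,0.005],[0,0,-0.018,0,0.005],[0,0,-0.02,0,0.005],[0,0,-0.02,0,0.005],[0,0,-0.02,0,0.005],[0,0,-0.02,0,0.005],[0,0,-0.02,0,0.005]],
  ],
)

```text
time: 31.0
position: [0.5053, -0.262, 0.139]
tcp_rot: [-2.321, -2.1, 0.01]
wrist_force: [-0.2, -0.1, -6.5]
opening: 0.0131
grip_force: 58.5
```

```bash
python3 st.py; python3 - <<'E'
from m import *
s=manip.observe(); print(s['wrist_force'],s['ft_torque'],s['opening'],s['grip_force'],np.abs(s['qd']).max())
for n in('scene','top','wrist'):
    c=cam(n); im=manip.read_camera(n); pickle.dump((c,im),open(f'f{n}.pkl','wb'))
    p=proj(c,(.5102,-.2035,.1725)); e=None
    try: e=red(im,p,60 if n=='wrist' else 20)
    except Exception as x: print(x)
    print(n,p.round(1),e, None if e is None else plane(c,*e[0],.1725))
    if n!='wrist': 
        n_,l,st,_=cv2.connectedComponentsWithStats(blob_near(small(im),p,22)); print(st[1:].tolist())
E
```

```text
31.0 [ 0.50534203 -0.26204161  0.13895845] [ 0.025  0.241  0.436  1.768 -0.108  1.17   0.394] z [-0.0128  0.0041 -0.9999] (array([-0.0002,  0.0004,  0.019 ]), np.float64(-0.03))
[-0.2347006  -0.07954393 -6.51409025] [ 0.06160789 -0.04440848  0.00548344] 0.013080842930794957 58.477240204811096 0.0024113471034397874
scene [290.2 135.2] ((283.8729248046875, 135.41510009765625), (3.1910338401794434, 6.235981464385986), 81.34050750732422) [ 0.52161127 -0.19513865  0.1725    ]
[[281, 134, 4, 4, 8], [286, 134, 1, 1, 1], [294, 134, 1, 1, 1], [297, 135, 3, 3, 6], [285, 138, 1, 1, 1], [295, 138, 1, 1, 1]]
top [315.7 186.5] ((315.4717712402344, 186.13571166992188), (19.359989166259766, 19.860702514648438), 119.50298309326172) [ 0.51089725 -0.2029606   0.1725    ]
[[306, 177, 20, 20, 119]]
wrist [253.5 143.3] ((254.45616149902344, 140.70382690429688), (100.85881805419922, 102.60421752929688), 101.87394714355469) [ 0.51069428 -0.20244009  0.1725    ]
```

```bash
python3 - <<'E'
from m import *
c,im=pickle.load(open('ftop.pkl','rb')); X=(.4985,-.322,.177); p=proj(c,X)
try: e,k=rim(im,p,12,22); print(p,e,k,plane(c,*e[0],.177))
except Exception as x: print('rim',x)
# two-view small height
cs,ims=pickle.load(open('fscene.pkl','rb')); e1=red(im,proj(c,(.5102,-.2035,.1725)),20); print(tri(ray(c,*e1[0]),ray(cs,290.3,136.0)))
g=cv2.cvtColor(ims,cv2.COLOR_BGR2GRAY); q=proj(cs,X); print(q); i=q.astype(int); print(g[i[1]-12:i[1]+14:2,i[0]-24:i[0]+26:3])
i0=cv2.cvtColor(cv2.imread('pics/scene0.png'),6); i=proj(cs,(.4989,-.322,.077)).astype(int); print(i0[i[1]-12:i[1]+14:2,i[0]-24:i[0]+26:3])
print([manip.observe()[k] for k in('time','position','wrist_force')])
E
```

```text
rim OpenCV(4.12.0) /io/opencv/modules/imgproc/src/shapedescr.cpp:361: error: (-201:Incorrect size of input array) There should be at least 5 points to fit the ellipse in function 'fitEllipseNoDirect'

(array([ 0.51056711, -0.20349242,  0.17061767]), [np.float64(0.0006704706572936527), np.float64(0.0006704706572936381)])
[318.16466844 120.55410154]
[[ 27  27  28  27  28  27  27 101  29  26  26  62 100  98  97 101 102]
 [ 35  26  28  26  28  28  26 112  26  26  34  38  55  76  91  95 104]
 [ 31  29  28  33  24  26  28  29  28  24  38  44  58  50  41  45  49]
 [ 27  28  29  47  25  29  28  27  28  28  44  43  43  46  52  55  56]
 [ 43  29  27  70  26  28  28  27  26  61  40  38  38  38  38  38  40]
 [175  26  27  93  25  28  26  26  74 145 124 119  50  37  39  38  40]
 [199  67  24  32  48  26  29  93 137 138 157 127 177  36  38  38  39]
 [197  80  20  35 108  27  39 120 118 111 168 106 180  59  39  38  39]
 [193  80  65 196  99  27  46 139 146 145 152 165 157  45  37  38  38]
 [195  95 119 156  98  27  41 141 142 142 132 114 105  43  37  38  39]
 [197  95 121 118  99  27  42 115 116 11
[... 501 characters left out ...]
79  24  21  23  25  27  30]
 [186 187 108  24 188 124 147 175 173 173 122 168  79  24  24  27  22]
 [185  76  30  88 162 154 138 109 112 106 173  96 199  20  25  27  24]
 [ 23  32 167 177 194 129 187 121 112 110 200 130 201  14  22  23  24]
 [188 183 181 193 220 174 133 126 138 123 120 199 129 169  75  56  17]
 [181 184 202 224 167 110 115 136 157 158 125 110 100 127 173 174 166]
 [179 175 107 134 110 111 105 109 110 109 109 105 100  76  69 156 186]
 [146  75 111 121 112 110 107 110 111 112 110 109  76  57  42 118 183]
 [ 73  75 111 122 110 108  88 108 111 110 104  57  55  54  49 191 106]]
[31.15, array([ 0.50542907, -0.26209284,  0.1391244 ]), array([-0.3875543 ,  0.10084653, -6.51414767])]
```

```bash
python3 -c "
from cell import manip
print(manip.finish_job())"
```

```text
the job is handed in; nothing more can be done
None
```

I handed the job in at about 31 s: both bearings were held under the pointer for over a second each, the carrier is back at its stop, and the pallet is held about 10 cm up. The tool is within about 1° of vertical. I checked the small bearing from two views; the arm partly hid the large one, and the stops under the pointer rest on measured positions (within about 0.5 mm), not a direct view.

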